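Clamp the medicine bottles in the shaker and switch it on

ROBOT

A 6-joint arm with a two-finger parallel gripper is mounted at the origin on the work surface. World frame = base frame: x ahead of the robot, y to its left, z up, the work surface at z = 0. Lengths are in m, angles in rad, forces in N, time in s.
With the tool pointing down it reaches from about 0.375 to 0.975 m from the base axis. Payload 3.8 kg.
Tool frame: the origin (TCP) lies midway between the tips of the shut fingers; the grasp point (between the pads) lies 19 mm behind it; z points along the fingers, x is the direction in which the jaws open and shut, and the axes are right-handed (so a half turn about z gives the same grasp; the last joint's range is limited). The gripper opens to 88 mm and grips with 3 to 60 N. Pads are 18 mm wide; open, the fingers measure 123 mm over their backs; the gripper's body (75 mm by 187 mm) begins 45 mm behind the grasp point.
Start: joints at [1.281, 0.264, 1.604, -0, 1.274, -0.037], TCP at [0.169, 0.654, 0.239] pointing down, gripper open.
Joint ranges: [-2.63, 2.63], [-0.94, 2.18], [0.31, 2.57], [-1.31, 4.45], [0, 2.66], [-2.55, 2.55]. Speed limits (rad/s): [2.57, 2.57, 3.14, 3.14, 3.14, 3.14].

INTERFACE

Orientations are given as a 3x3 rotation matrix whose columns are the frame's x, y, z axes.
In Python, from station import status, capture, camera_info, finish_job gives the robot as it stands.
- The arm moves only by the tool apply_moves, never from a script. Its argument "targets" is a list of rows, each a list of 5 numbers: the finger opening in cm, from 0 to 8.81, then the shift along the tool's x, y, z in cm, then the turn about the tool's z in degrees. In form: [[gripper, x, y, z, spin], ...]. A call has 1 to 12 rows; each row shifts and turns the pose as measured when the row begins, along the tool's axes as they then stand; what a row does not reach is not made up. A row lasts 1/8 s, in which the tool goes at most 62.5 mm and 10.7 degrees, less where a joint would pass 70% of its speed; a pose out of reach is approached as far as the arm can. A call is refused whole if a number of a shift passes 6.25 or a number of a turn 10.7, either way. A call with a gripper value outside its range is refused whole. The fingers move at their own pace and stop on an object; the grip force is fixed at half the most. Time passes only in rows, so rows that do not move let the fingers close. It gives the time, the measured TCP pose, the force and the opening at its end, in the units of the state.
- status.get_state(): the state, without advancing time (a new reading comes with each control period).
- capture(name): name is "scene" or "top" or "wrist"; returns (picture, depth): 400x640x3 uint8, blue, green, red; 400x640 float32, m along the optical axis (not along the pixel's ray), 0 where there is no reading.
- camera_info(name): a dict with "fx", "fy", "cx", "cy" (pixels), "world_from_camera" (4x4, takes a point from camera to world coordinates). Camera axes: x right, y down, z forward; pixel columns grow to the right and rows downward; lengths in m; the calibration is good to about 2 mm. A picture is of the moment at which its call begins: read the wrist's pose just before it. camera_info takes no time and is no camera call; for the wrist camera it gives the pose at the moment of the call.
- finish_job(): hands the job in, once; it reports no verdict.
The state is a dict: "time": time; "joints": joint angles; "qvel": joint speeds; "joint_torque": joint torques, N m; "tool_pos": TCP position; "tcp_rot": TCP orientation; "contact_force": force on the tool from outside, world axes, zero at the start; "torque": the same for the moment, N m; "finger_gap": opening from 0.0 (shut) to 1.0 (fully open).
Only numpy, scipy, OpenCV 4.12 (cv2) and the standard library are available. Lean on these libraries where they do the work, as an engineer would, in place of code of your own. Each camera call takes 0.05 s, during which the arm holds its last target. There are 200 camera calls.

TASK

Swing the shaker's hold-down bar well open, stand every small amber bottle upright in the cradle, one to a cell and right down on its floor, and swing the bar fully back over their caps. Only then lift the sprung guard on the switch box and, while it is held up, flip the toggle beneath fully over to the far side (on); then let the guard drop shut. Leave the white tubs and the white syrup bottle where they stand.

Things in the scene. Friction and masses are not known exactly. Their poses are not given: they have to be found in the camera images.
- shaker: Fixed grey machine, base 320 x 130 x 40 mm; origin centre of underside, x along its length (away from robot at yaw 0). On top a 219 x 57 mm aluminium cradle: four cells in a row, centres x = -81, -27, 27, 81 mm, y = 0, each 51 x 51 mm inside; floor 43 mm, 3 mm walls' rims 58 mm above the table. A 26 mm post at x = 133 mm carries the bar.
- clamp_bar (a joint): Level steel hold-down bar, 20 mm wide, 104 to 114 mm above the table, on the upright axis at shaker x = 133, y = 0 mm. 0 = shut, along the shaker's -x over all cells, end 232 mm from the axis; grows to 1.6 rad (stop) as the knob end swings to the shaker's -y side (anticlockwise from above). Starts nearly shut; light friction (0.5 N at the knob) keeps it where it is left.
- clamp_knob (a point): Upright black round knob on top of the bar, 200 mm from the bar's axis, 18 mm in diameter, 32 mm tall (114 to 146 mm above the table); this point is on its axis 134 mm above the table.
- switch_box: Fixed grey box 130 (x) x 110 (y) x 50 mm, origin at the centre of its underside, x axis from its open front (towards the robot at yaw 0) to the guard's hinge, z up. Its flat top is 50 mm above the table.
- guard (a joint): Sprung clear plate 66 x 60 x 3 mm, grey side flanges 54 mm apart, hinged along box y at x = 38, z = 64 mm. 0 = shut: slopes up from the hinge to the front at 25 degrees, leaving an open gap of 40 mm under its front lip for closed fingertips; grows to 1.2 rad (upright) as the lip is lifted. A spring (under 1 N at lip) always shuts it: it must rest on the fingers while the toggle is flipped.
- guard_lip (a point): Middle of the front lip (free edge) of the guard; shut, it is at box x = -22 mm, 92 mm above the table.
- toggle (a joint): Black bat toggle under the guard, 22 mm long, 8 mm thick, pivot at box x = +10 mm, y = 0 on the box's top. 0 = off, leaning 0.4 rad to the front (-x); 0.8 rad (stop) = on, leaning 0.4 rad to the hinge side (+x). Friction (about 1 N at the tip) keeps it where it is left.
- toggle_tip (a point): Point on the toggle's axis, 20 mm from its pivot.
- bottle1: Small amber medicine bottle with a white cap, standing on the table left of the shaker: round body 44 mm in diameter and 40 mm high, cap 30 mm in diameter, 56 mm high in all, about 90 g; origin at the centre of its underside, z up. Two to four such bottles are present.
- bottle2: Small amber medicine bottle with a white cap, standing on the table left of the shaker: round body 44 mm in diameter and 40 mm high, cap 30 mm in diameter, 56 mm high in all, about 90 g; origin at the centre of its underside, z up. Two to four such bottles are present.
- bottle3: Small amber medicine bottle with a white cap, standing on the table left of the shaker: round body 44 mm in diameter and 40 mm high, cap 30 mm in diameter, 56 mm high in all, about 90 g; origin at the centre of its underside, z up. Two to four such bottles are present.
- bottle4: Small amber medicine bottle with a white cap, standing on the table left of the shaker: round body 44 mm in diameter and 40 mm high, cap 30 mm in diameter, 56 mm high in all, about 90 g; origin at the centre of its underside, z up. Two to four such bottles are present.
- tub_big: Big white tub, 84 mm diameter, 110 mm high, a bystander; origin at the centre of its underside.
- tub_small: Smaller white tub, 66 mm diameter, 85 mm high, a bystander; origin at the centre of its underside.
- syrup: White syrup bottle, 56 mm diameter, 100 mm high, a bystander; origin at the centre of its underside.
Not all that is in view belongs to the job. What is shaped like the bottle1 but pink or red is not meant. What is shaped like the switch_box but purple is not meant.

How it is judged:
On the way, in this order (a step that is already met when the one before it is completed fails the run):
1. the hold-down bar is swung well open (over 1.1 rad) (value of joint clamp_bar above 1.1 rad), for 0.1 s.
2. every amber bottle stands in a cell of the cradle (x of bottle1 in the frame of shaker between -0.095 and 0.095 m and y of bottle1 in the frame of shaker between -0.01 and 0.01 m and z of bottle1 in the frame of shaker between 0.038 and 0.05 m and angle between each of bottle1, bottle2, bottle3, bottle4's own z axis and vertical below 0.15 rad and x of bottle2 in the frame of shaker between -0.095 and 0.095 m and y of bottle2 in the frame of shaker between -0.01 and 0.01 m and z of bottle2 in the frame of shaker between 0.038 and 0.05 m and x of bottle3 in the frame of shaker between -0.095 and 0.095 m and y of bottle3 in the frame of shaker between -0.01 and 0.01 m and z of bottle3 in the frame of shaker between 0.038 and 0.05 m and x of bottle4 in the frame of shaker between -0.095 and 0.095 m and y of bottle4 in the frame of shaker between -0.01 and 0.01 m and z of bottle4 in the frame of shaker between 0.038 and 0.05 m), for 0.2 s.
3. the bar is shut over the loaded bottles (all of step 2 and value of joint clamp_bar below 0.08 rad), for 0.2 s.
4. the guard is lifted (over 0.3 rad), the toggle still off (value of joint guard above 0.3 rad and value of joint toggle below 0.3 rad), for 0.1 s.
5. the toggle is on while the guard is up (value of joint toggle above 0.62 rad and value of joint guard above 0.15 rad), for 0.1 s.
6. the guard has dropped shut, the toggle still on (value of joint toggle above 0.62 rad and value of joint guard below 0.06 rad), for 0.2 s.
At the end, for the whole second after the job is handed in: Every amber bottle present stands upright (within 0.15 rad) in a cell on the cradle's floor (its origin within 10 mm of the row's centre line and 38 to 50 mm above the table), at rest; the bar is shut (below 0.08 rad), the toggle on (over 0.62 rad), the guard shut (below 0.06 rad) (all of step 3 and all of step 6 and linear speed of each of bottle1, bottle2, bottle3, bottle4 below 0.02 m/s); the robot touches nothing.
It fails at once if the toggle is switched over while the bar is not shut (value of joint toggle above 0.4 rad and value of joint clamp_bar above 0.12 rad).
It fails at once if a white tub or the syrup bottle is shifted by more than 30 mm (distance of any of tub_big, tub_small, syrup from where it was at the start of the episode above 0.03 m).
Of bottle1, bottle2, bottle3, bottle4 only 2 to 4 are there at a start; the rules pass over those that are not, and their reading is None.
At some moment in a run one of bottle1, bottle2, bottle3, bottle4 may be knocked a few centimetres aside while the robot is not near it.
It also fails if it takes over 210 s, if anything falls off the work surface, if the arm or the gripper's body presses on something with over 40 N, if the wrist force passes 120 N, or if a joint passes its speed limit or range.

## Working session

There is one attempt and no reset: what is moved stays moved. The work goes in short steps, Python scripts to look and compute and a tool call to move; the robot and the scene stay as the last step left them, time stands still between calls to the robot, and variables do not carry over. Pictures are saved under pics/ and viewed, about 12 in all and at most 16, crops included, and the job is handed in when it is done.

Besides the shell and the picture viewer there is one more tool, called after "Call:" by a JSON object that holds its "op" and its "data". apply_moves: Moves the arm, as the interface text tells. Its arguments: {"type":"object","properties":{"targets":{"type":"array"}},"required":["targets"]}

```bash
ls; mkdir -p pics
cat > h.py <<'E'
import numpy as np, cv2
from station import status, capture, camera_info, finish_job
def cloud(name):
    ci=camera_info(name); im,d=capture(name)
    v,u=np.mgrid[0:400,0:640]
    p=np.stack([(u-ci['cx'])/ci['fx']*d,(v-ci['cy'])/ci['fy']*d,d],-1)
    T=np.array(ci['world_from_camera'])
    w=p@T[:3,:3].T+T[:3,3]; w[d==0]=np.nan
    return im,d,w
E
python3 - <<'E'
from h import *
s=status.get_state();print(s)
for n in('scene','top'):
    im,d,w=cloud(n);cv2.imwrite(f'pics/{n}0.png',im);np.save(f'{n}0.npy',w)
    print(n,camera_info(n)['world_from_camera'],camera_info(n)['fx'])
E
```

```text
pics
{'time': 0.0, 'joints': array([ 1.28111849e+00,  2.64744153e-01,  1.60534328e+00, -1.12344660e-05,
        1.27366708e+00, -3.69344766e-02]), 'qvel': array([ 0.00036713,  0.0001615 , -0.00079857, -0.00082815,  0.00012376,
        0.00047107]), 'joint_torque': array([-1.11416317e-03, -5.02120757e+01, -3.56874454e+01,  7.26301759e-02,
        2.94697273e-02, -1.89027933e-04]), 'tool_pos': array([0.16862259, 0.65288876, 0.23741063]), 'tcp_rot': array([[ 2.50057251e-01,  9.68230862e-01, -6.07228431e-04],
       [ 9.68228642e-01, -2.50057979e-01, -2.07486259e-03],
       [-2.16078831e-03, -6.91015226e-05, -9.99997663e-01]]), 'contact_force': array([-0.44400422,  1.4374651 ,  0.66616297]), 'torque': array([-0.01861474, -0.01893129,  0.00286611]), 'finger_gap': 0.9987259969121622}
scene [[-0.72215937  0.39868151 -0.56527771  1.30769499]
 [ 0.691684    0.40711538 -0.59651514  0.74299722]
 [-0.00768631 -0.82177255 -0.56976381  0.86283894]
 [ 0.          0.          0.          1.        ]] 509.85603244817395
top [[ 0.01825623 -0.9903982   0.13703324  0.41600772]
 [-0.99979039 -0.01935362 -0.00668003 -0.03405515]
 [ 0.00926798 -0.13688257 -0.99054393  1.20097893]
 [ 0.          0.          0.          1.        ]] 399.1786045996773
```

View pics/scene0.png

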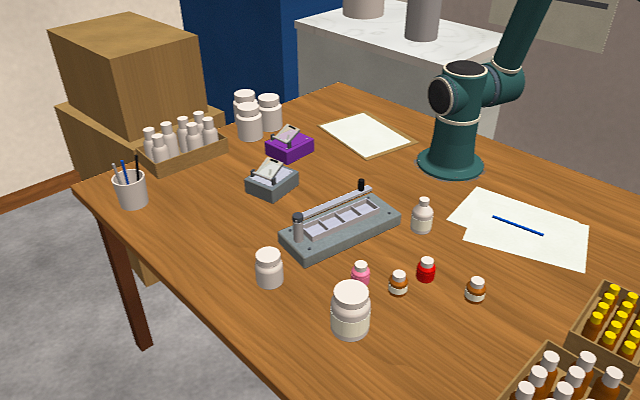

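View pics/top0.png

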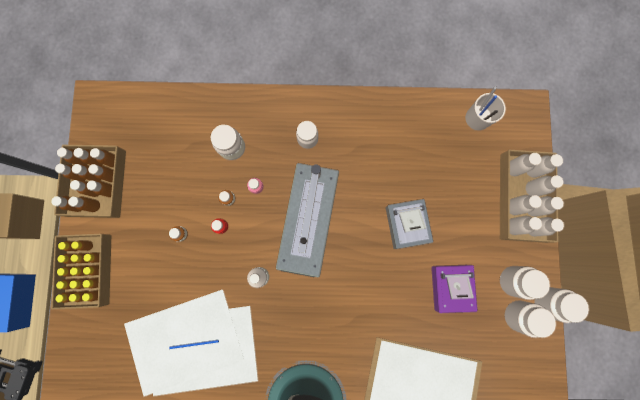

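Two amber bottles are candidates: top view (227,198) and (178,234). The red (220,226) and pink (255,186) are decoys. The grey switch box is at (410,223); the purple one at (455,288) is the decoy. Next I'll confirm these in one crop and measure.

Run:
```python
from h import *
im=cv2.imread('pics/top0.png'); w=np.load('top0.npy')
a=cv2.resize(im[120:300,150:350],None,fx=4,fy=4)[:, :]
b=cv2.imread('pics/scene0.png')[230:320,320:520]
a=cv2.resize(im[120:295,150:450],(800,467)); 
b=cv2.imread('pics/scene0.png')[170:320,240:500]
cv2.imwrite('pics/crop1.png',a); 
cv2.imwrite('pics/crop2.png',cv2.resize(b,(800,462)))
# caps: points at height 0.05..0.06 near pixel, white
def rep(n,u,v,r,lo,hi):
    q=w[v-r:v+r+1,u-r:u+r+1].reshape(-1,3); q=q[(q[:,2]>lo)&(q[:,2]<hi)]
    print(n,len(q),(q[:,:2].min(0)+q[:,:2].max(0))/2,np.median(q[:,2]),np.ptp(q[:,:2],axis=0))
rep('b(227,198)',226,196,12,.05,.062);rep('b(178,234)',178,234,12,.05,.062)
rep('red',220,226,12,.05,.062);rep('pink',255,186,12,.05,.062)
rep('bigtub',225,138,25,.1,.12);rep('smalltub',307,132,18,.078,.09);rep('syrup',257,278,18,.09,.105)
def box(n,u0,v0,u1,v1,lo,hi,offs=0):
    z=w[...,2]; m=np.zeros(z.shape,np.uint8); m[v0:v1,u0:u1]=((z>lo)&(z<hi))[v0:v1,u0:u1]
    k,l,st,_=cv2.connectedComponentsWithStats(m); j=1+np.argmax(st[1:,4]); q=w[l==j][:,:2]
    r=cv2.minAreaRect((q*1000).astype(np.float32)); print(n,len(q),r)
box('shaker top',270,155,345,285,.03,.047); box('box top',380,190,440,255,.044,.056)
box('bar',270,155,345,285,.098,.122); box('knob',285,220,325,260,.13,.15)
box('guard',380,190,440,255,.06,.11)
```

```text
b(227,198) 83 [0.57830679 0.24692359] 0.056337176557260005 [0.02674884 0.02748848]
b(178,234) 91 [0.46887342 0.3834558 ] 0.056257528911440424 [0.02577548 0.02930475]
red 87 [0.49387915 0.26483593] 0.0570177388521409 [0.02610501 0.02877002]
pink 81 [0.61552183 0.16471239] 0.05630176488552596 [0.02747681 0.02945808]
bigtub 526 [0.73842315 0.24446522] 0.11050771235781198 [0.07271235 0.07117834]
smalltub 300 [0.76953144 0.01169325] 0.08578775818671047 [0.05588828 0.05516165]
syrup 80 [0.3494088  0.14189325] 0.10056183908815763 [0.02356658 0.02480718]
shaker top 3527 ((517.6710815429688, 4.761695861816406), (130.13758850097656, 322.1250305175781), 80.48794555664062)
box top 1134 ((509.6468811035156, -293.0597229003906), (129.9198760986328, 111.29729461669922), 11.12695598602295)
bar 545 ((557.8137817382812, -5.536643981933594), (26.149436950683594, 210.29605102539062), 82.68082427978516)
knob 37 ((451.4626159667969, 11.224261283874512), (15.716540336608887, 15.908832550048828), 1.904543161392212)
guard 524 ((520.465087890625, -291.0806579589844), (66.96238708496094, 86.26890563964844), 10.607378959655762)
```

View pics/crop1.png

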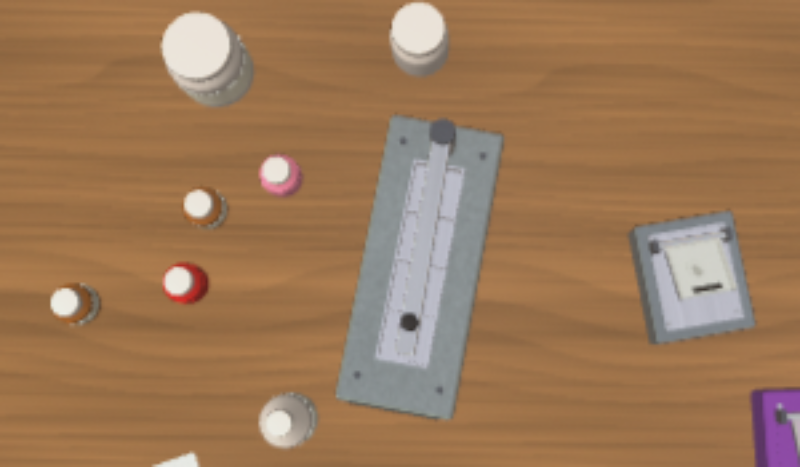

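View pics/crop2.png

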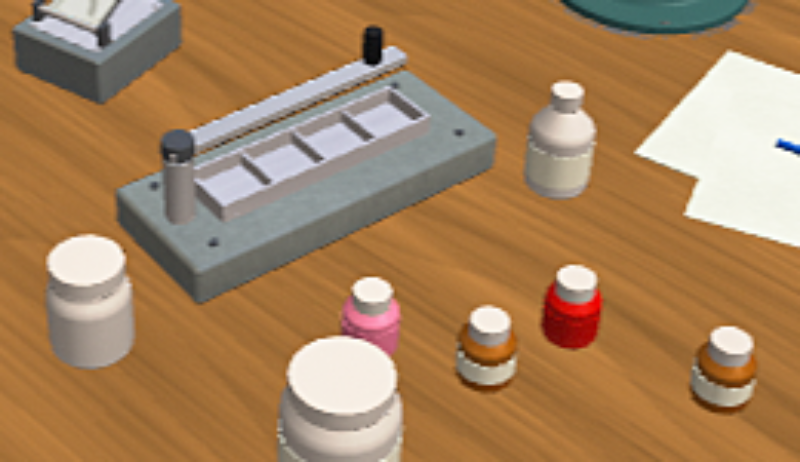

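The crops confirm exactly two amber bottles, one pink and one red decoy, and the grey box with its guard. From the measurements:

| Item | x (m) | y (m) | Angle |
|---|---|---|---|
| Bottle A | 0.578 | 0.247 | – |
| Bottle B | 0.469 | 0.383 | – |
| Shaker | 0.518 | 0.005 | yaw ≈ −9.5° |
| Knob | 0.4515 | 0.011 | – |

I'll cage the knob and swing it open.

```bash
cat >> h.py <<'E'
def plan(x,y,z,ang=None):
    s=status.get_state(); R=np.array(s['tcp_rot']); p=np.array(s['tool_pos'])
    sh=R.T@(np.array([x,y,z])-p)*100
    a=np.degrees(np.arctan2(R[1,0],R[0,0])); sp=0
    if ang is not None: sp=-((ang-a+90)%180-90)
    print('shift cm',sh.round(2),'spin',round(sp,1),'| tcp',p.round(4),'jaw',round(a,1),'F',np.round(s['contact_force'],1),'gap',round(s['finger_gap']*8.8,2),'t',s['time'],'tilt',R[:,2].round(3),'j',np.round(s['joints'],2))
E
python3 -c "
from h import *
plan(.4515,.0112,.20,81.8)"
```

```text
shift cm [-55.06  43.43   3.86] spin -6.3 | tcp [0.1687 0.653  0.2376] jaw 75.5 F [-0.3 -0.3 -0.6] gap 8.78 t 0.1 tilt [-0.001 -0.002 -1.   ] j [ 1.28  0.26  1.61 -0.    1.27 -0.04]
```

Call:
{"op": "apply_moves", "data": {"targets": [[4.5,-4.6,3.6,0.3,0],[4.5,-4.6,3.6,0.3,0],[4.5,-4.6,3.6,0.3,0],[4.5,-4.6,3.6,0.3,0],[4.5,-4.6,3.6,0.3,0],[4.5,-4.6,3.6,0.3,0],[4.5,-4.6,3.6,0.3,0],[4.5,-4.6,3.6,0.3,0],[4.5,-4.6,3.6,0.3,0],[4.5,-4.6,3.6,0.3,0],[4.5,-4.6,3.6,0.3,0],[4.5,-4.4,3.6,0.3,0]]}}

```text
time: 1.6
tool_pos: [0.4549, -0.0048, 0.1982]
tcp_rot: [[0.242, 0.97, 0.001], [0.97, -0.242, -0.005], [-0.005, 0.002, -1.0]]
contact_force: [0.6, 0.8, -0.7]
finger_gap: 0.509
```

```bash
python3 -c "
from h import *
plan(.4515,.0112,.17,81.8)
im,d,w=cloud('wrist');cv2.imwrite('pics/w1.png',im)
"
```

```text
shift cm [ 1.48 -0.72  2.81] spin -5.8 | tcp [ 0.4549 -0.0048  0.1982] jaw 76.0 F [ 0.6  0.8 -0.7] gap 4.48 t 1.6 tilt [ 0.001 -0.005 -1.   ] j [-0.06 -0.13  2.1  -0.01  1.17 -1.39]
```

Call:
{"op": "apply_moves", "data": {"targets": [[3.6,1.5,-0.7,0,0],[3.6,0,0,0,10.5],[3.6,0,0,0,10.5],[3.6,0,0,0,10.5],[3.6,0,0,0,10.5],[3.6,0,0,0,10.5],[3.6,0,0,0,10.5],[3.6,0,0,0,10.5],[3.6,0,0,0,10.5],[3.6,0,0,0,10.5],[3.6,0,0,0,10.5],[3.6,0,0,0,10.5]]}}

```text
time: 3.15
tool_pos: [0.4439, 0.0243, 0.1934]
tcp_rot: [[0.739, -0.674, -0.009], [-0.674, -0.739, -0.005], [-0.003, 0.009, -1.0]]
contact_force: [0.8, -1.2, 1.0]
finger_gap: 0.406
```

Call:
{"op": "apply_moves", "data": {"targets": [[3.6,0,0,0,10.5],[3.6,0,0,0,10.5],[3.6,0,0,0,10.5],[3.6,0,0,0,10.5],[3.6,0,0,0,10.5],[3.6,0,0,0,6]]}}

```text
time: 3.9
tool_pos: [0.4378, 0.0361, 0.1914]
tcp_rot: [[-0.21, -0.978, -0.014], [-0.978, 0.21, -0.002], [0.005, 0.013, -1.0]]
contact_force: [0.7, -1.0, -0.1]
finger_gap: 0.405
```

```bash
python3 -c "
from h import *
plan(.4515,.0112,.12,81.8)
im,d,w=cloud('wrist');cv2.imwrite('pics/w1.png',im)
z=w[...,2];m=(z>.138)&(z<.152);q=w[m];print(len(q),np.median(q,0),(q.min(0)+q.max(0))/2,np.ptp(q,axis=0))
"
```

```text
shift cm [ 2.11 -1.96  7.13] spin -3.9 | tcp [0.4378 0.0361 0.1914] jaw -102.1 F [ 0.7 -1.  -0.1] gap 3.56 t 3.9 tilt [-0.014 -0.002 -1.   ] j [ 0.03 -0.15  2.13 -0.    1.18  1.81]
790 [0.45558189 0.01221186 0.14544065] [0.45445816 0.01199067 0.1430337 ] [0.01748737 0.01772034 0.00952551]
```

Call:
{"op": "apply_moves", "data": {"targets": [[3.6,2.0,-2.1,0,-3.9],[3.6,0,0,0,0]]}}

```text
time: 4.2
tool_pos: [0.4527, 0.0153, 0.1908]
tcp_rot: [[-0.136, -0.991, -0.015], [-0.991, 0.136, -0.001], [0.003, 0.014, -1.0]]
contact_force: [0.3, -0.1, -0.1]
finger_gap: 0.407
```

```bash
python3 -c "
from h import *
plan(.4540,.012,.12,81.8)"
```

```text
shift cm [ 0.29 -0.27  7.08] spin 0.4 | tcp [0.4527 0.0153 0.1908] jaw -97.8 F [ 0.3 -0.1 -0.1] gap 3.58 t 4.2 tilt [-0.015 -0.001 -1.   ] j [-0.02 -0.12  2.1  -0.    1.17  1.69]
```

Call:
{"op": "apply_moves", "data": {"targets": [[3.6,0.3,-0.2,0,0],[3.6,0,0,3.0,0],[3.6,0,0,3.0,0],[3.6,0,0,0.9,0]]}}

```text
time: 4.7
tool_pos: [0.4525, 0.0154, 0.1214]
tcp_rot: [[-0.133, -0.991, -0.013], [-0.991, 0.133, 0.0], [0.001, 0.013, -1.0]]
contact_force: [-0.1, -0.3, 0.5]
finger_gap: 0.41
```

```bash
python3 -c "
from h import *
plan(.4540,.012,.12,81.8)
im,d=capture('wrist');cv2.imwrite('pics/w2.png',im)"
```

```text
shift cm [ 0.32 -0.19  0.14] spin 0.5 | tcp [0.4525 0.0154 0.1214] jaw -97.7 F [-0.1 -0.3  0.5] gap 3.61 t 4.7 tilt [-0.013  0.    -1.   ] j [-0.02 -0.04  2.17 -0.    1.02  1.68]
```

View pics/w2.png

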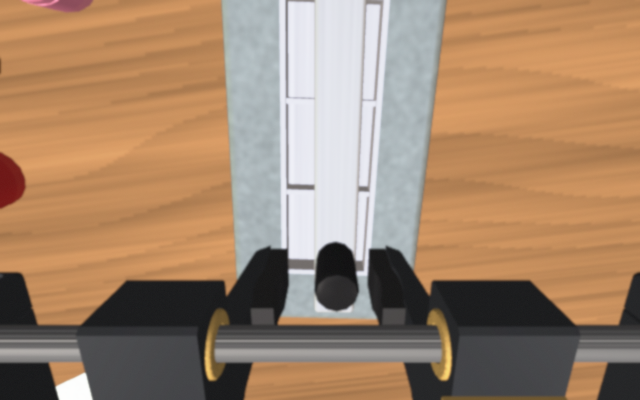

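Call:
{"op": "apply_moves", "data": {"targets": [[2.4,0,0,0,0],[2.4,2.8,-0.2,0,-8],[2.4,2.8,-0.2,0,-8],[2.4,2.8,-0.2,0,-8],[2.4,2.8,-0.2,0,-8],[2.4,0,0,0,0]]}}

```text
time: 5.5
tool_pos: [0.4736, -0.0957, 0.1277]
tcp_rot: [[0.429, -0.903, -0.004], [-0.903, -0.429, 0.001], [-0.002, 0.004, -1.0]]
contact_force: [-0.9, 0.4, 0.2]
finger_gap: 0.275
```

```bash
python3 -c "
from h import *
# post
x0,y0=.649,-.017
p=status.get_state()['tool_pos'];v=p[:2]-[x0,y0];print(np.hypot(*v),np.degrees(np.arctan2(v[1],v[0]))%360-170.5)
for t in (35,55,75,80): 
  a=np.radians(170.5+t);plan(x0+.2*np.cos(a),y0+.2*np.sin(a),.121,80.5+t)"
```

```text
0.19225302893789029 33.667152533854676
shift cm [0.45 0.78 0.67] spin -0.1 | tcp [ 0.4736 -0.0957  0.1277] jaw -64.6 F [-0.9  0.4  0.2] gap 2.42 t 5.5 tilt [-0.004  0.001 -1.   ] j [-0.25  0.    2.12 -0.    1.03  0.88]
shift cm [ 7.29 -0.44  0.65] spin -20.1 | tcp [ 0.4736 -0.0957  0.1277] jaw -64.6 F [-0.9  0.4  0.2] gap 2.42 t 5.5 tilt [-0.004  0.001 -1.   ] j [-0.25  0.    2.12 -0.    1.03  0.88]
shift cm [13.3  -3.92  0.62] spin -40.1 | tcp [ 0.4736 -0.0957  0.1277] jaw -64.6 F [-0.9  0.4  0.2] gap 2.42 t 5.5 tilt [-0.004  0.001 -1.   ] j [-0.25  0.    2.12 -0.    1.03  0.88]
shift cm [14.58 -5.1   0.61] spin -45.1 | tcp [ 0.4736 -0.0957  0.1277] jaw -64.6 F [-0.9  0.4  0.2] gap 2.42 t 5.5 tilt [-0.004  0.001 -1.   ] j [-0.25  0.    2.12 -0.    1.03  0.88]
```

Call:
{"op": "apply_moves", "data": {"targets": [[2.4,2.8,0.4,0.4,-8],[2.4,2.9,0.0,0.2,-8],[2.4,2.9,0,0.1,-8],[2.4,2.9,0,0.1,-8],[2.4,2.8,0,0.1,-8],[2.4,2.8,0,0.1,-8],[2.4,0,0,0,0]]}}

```text
time: 6.38
tool_pos: [0.5928, -0.2101, 0.1228]
tcp_rot: [[0.962, -0.274, -0.001], [-0.274, -0.962, 0.004], [-0.002, -0.004, -1.0]]
contact_force: [-0.1, -0.3, 0.1]
finger_gap: 0.272
```

```bash
python3 -c "
from h import *
x0,y0=.649,-.017
p=status.get_state()['tool_pos'];v=p[:2]-[x0,y0];print(np.hypot(*v),np.degrees(np.arctan2(v[1],v[0]))%360-170.5)
plan(*p)
im,d,w=cloud('top');cv2.imwrite('pics/t1.png',im)
z=w[...,2];m=((z>.1)&(z<.12)).astype(np.uint8); m[:150]=0;m[:,:290]=0;m[290:]=0;m[:,450:]=0
q=w[m>0];r=cv2.minAreaRect((q[:,:2]*1000).astype(np.float32));print(len(q),r)
"
```

```text
0.201122642939943 83.26015684153978
shift cm [0. 0. 0.] spin 0 | tcp [ 0.5928 -0.2101  0.1228] jaw -15.9 F [-0.1 -0.3  0.1] gap 2.4 t 6.375 tilt [-0.001  0.004 -1.   ] j [-0.38  0.27  1.82  0.    1.05 -0.11]
464 ((626.6052856445312, -91.1370620727539), (179.2067413330078, 25.807008743286133), 73.12533569335938)
```

Call:
{"op": "apply_moves", "data": {"targets": [[3.2,0,0,0,0],[3.2,0,0,-5,0],[6.8,0,0,-5,0]]}}

```text
time: 6.8
tool_pos: [0.5856, -0.206, 0.2189]
tcp_rot: [[0.96, -0.28, -0.015], [-0.28, -0.96, 0.01], [-0.017, -0.005, -1.0]]
contact_force: [0.5, 0.1, 1.3]
finger_gap: 0.453
```

```bash
python3 -c "
from h import *
plan(.578,.247,.20,51)"
```

```text
shift cm [-13.38 -43.26   2.35] spin -67.3 | tcp [ 0.5856 -0.206   0.2189] jaw -16.3 F [0.5 0.1 1.3] gap 3.99 t 6.8 tilt [-0.015  0.01  -1.   ] j [-0.38  0.19  1.74  0.    1.24 -0.1 ]
```

Call:
{"op": "apply_moves", "data": {"targets": [[6.8,-1.7,-5.4,0.2,0],[6.8,-1.7,-5.4,0.2,0],[6.8,-1.7,-5.4,0.2,0],[6.8,-1.7,-5.4,0.2,0],[6.8,-1.7,-5.4,0.2,0],[6.8,-1.7,-5.4,0.2,0],[6.8,-1.7,-5.4,0.2,0],[6.8,0,0,0,-10],[6.8,0,0,0,-10],[6.8,0,0,0,-10],[6.8,0,0,0,-10],[6.8,0,0,0,-10]]}}

```text
time: 8.3
tool_pos: [0.5675, 0.2048, 0.2168]
tcp_rot: [[0.828, 0.561, -0.006], [0.561, -0.828, 0.007], [-0.001, -0.009, -1.0]]
contact_force: [0.4, -0.5, -0.7]
finger_gap: 0.774
```

```bash
cat >> h.py <<'E'
def caps(name,lo=.048,hi=.064):
    im,d,w=cloud(name); z=w[...,2]; m=((z>lo)&(z<hi)).astype(np.uint8)
    n,l,st,c=cv2.connectedComponentsWithStats(m)
    for j in range(1,n):
        q=w[l==j]; e=np.ptp(q,axis=0)
        if .02<e[0]<.04 and .02<e[1]<.04:
            u,v=c[j].astype(int); r=max(6,int(st[j,2]*.8)); reg=im[max(0,v-r):v+r,max(0,u-r):u+r].reshape(-1,3)
            hsv=cv2.cvtColor(reg[None],cv2.COLOR_BGR2HSV)[0]; h=hsv[hsv[:,1]>120][:,0]
            print(name,'cap',((q.min(0)+q.max(0))/2).round(4),e.round(3),'px',(u,v))
    return im,w
E
python3 -c "
from h import *
plan(.578,.247,.20,51)
im,w=caps('wrist');cv2.imwrite('pics/w3.png',im);caps('top')"
```

```text
shift cm [ 3.23 -2.89  1.7 ] spin -16.9 | tcp [0.5675 0.2048 0.2168] jaw 34.1 F [ 0.4 -0.5 -0.7] gap 6.82 t 8.3 tilt [-0.006  0.007 -1.   ] j [ 0.3   0.15  1.79  0.01  1.21 -0.3 ]
wrist cap [0.4961 0.2652 0.0537] [0.029 0.029 0.009] px (np.int64(296), np.int64(71))
wrist cap [0.5798 0.2479 0.0534] [0.029 0.029 0.01 ] px (np.int64(367), np.int64(146))
wrist cap [0.6183 0.165  0.0529] [0.03  0.029 0.01 ] px (np.int64(348), np.int64(241))
wrist cap [0.7598 0.0319 0.0531] [0.04  0.028 0.01 ] px (np.int64(383), np.int64(395))
top cap [0.6829 0.5957 0.056 ] [0.034 0.025 0.015] px (np.int64(107), np.int64(158))
top cap [ 0.6729 -0.6735  0.0561] [0.025 0.031 0.016] px (np.int64(537), np.int64(170))
top cap [0.6393 0.5916 0.0559] [0.035 0.021 0.015] px (np.int64(107), np.int64(172))
top cap [0.6154 0.1646 0.0559] [0.026 0.029 0.013] px (np.int64(253), np.int64(183))
top cap [0.5473 0.6387 0.0561] [0.038 0.02  0.016] px (np.int64(88), np.int64(204))
top cap [0.4677 0.3836 0.055 ] [0.028 0.029 0.013] px (np.int64(174), np.int64(232))
top cap [0.3955 0.6118 0.0556] [0.023 0.022 0.015] px (np.int64(92), np.int64(256))
top cap [0.3605 0.6096 0.0559] [0.025 0.024 0.015] px (np.int64(92), np.int64(269))
top cap [0.3571 0.6449 0.0559] [0.025 0.02  0.016] px (np.int64(79), np.int64(270))
top cap [0.3246 0.6076 0.056 ] [0.025 0.021 0.016] px (np.int64(91), np.int64(282))
top cap [0.289  0.6035 0.0559] [0.025 0.02  0.016] px (np.int64(91), np.int64(295))
```

View pics/w3.png

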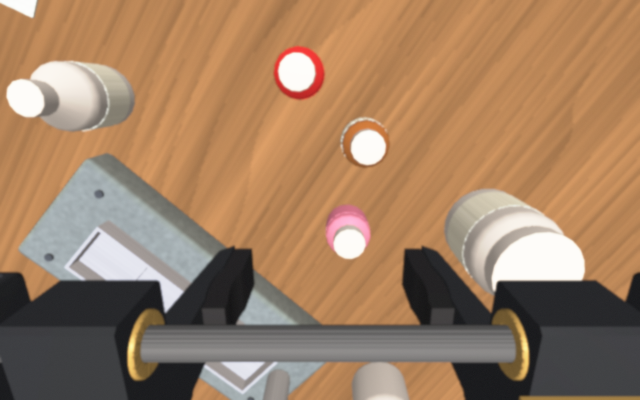

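Call:
{"op": "apply_moves", "data": {"targets": [[6.8,3.3,-2.9,0,0],[6.8,0,0,1,-9],[6.8,0,0,1,-8],[6.8,0,0,0,0]]}}

```text
time: 8.9
tool_pos: [0.5764, 0.2482, 0.1975]
tcp_rot: [[0.642, 0.767, -0.006], [0.767, -0.642, 0.007], [0.002, -0.009, -1.0]]
contact_force: [-0.1, 0.2, -0.7]
finger_gap: 0.773
```

```bash
python3 -c "
from h import *
plan(.579,.2475,.020,51)"
```

```text
shift cm [ 0.07  0.41 17.74] spin -0.9 | tcp [0.5764 0.2482 0.1975] jaw 50.1 F [-0.1  0.2 -0.7] gap 6.81 t 8.9 tilt [-0.006  0.007 -1.   ] j [ 0.36  0.21  1.75  0.01  1.19 -0.52]
```

Call:
{"op": "apply_moves", "data": {"targets": [[6.8,0,0.4,4,0],[6.8,0,0,5,0],[6.8,0,0,5,0],[6.8,0,0,2.5,0],[6.8,0,0,0,0]]}}

```text
time: 9.52
tool_pos: [0.5807, 0.2474, 0.0335]
tcp_rot: [[0.664, 0.748, 0.001], [0.748, -0.664, 0.01], [0.008, -0.006, -1.0]]
contact_force: [-0.7, 0.9, 0.8]
finger_gap: 0.768
```

```bash
python3 -c "
from h import *
plan(.579,.2475,.022,51)"
```

```text
shift cm [-0.12 -0.12  1.15] spin -2.6 | tcp [0.5807 0.2474 0.0335] jaw 48.4 F [-0.7  0.9  0.8] gap 6.75 t 9.525 tilt [ 0.001  0.01  -1.   ] j [ 0.36  0.37  1.87  0.01  0.89 -0.49]
```

Call:
{"op": "apply_moves", "data": {"targets": [[6.8,0,0,1.2,0],[4.0,0,0,0,0],[3.0,0,0,0,0],[3.0,0,0,0,0],[3.0,0,0,0,0],[3.0,0,0,0,0]]}}

```text
time: 10.28
tool_pos: [0.5842, 0.2488, 0.0266]
tcp_rot: [[0.668, 0.744, 0.009], [0.744, -0.668, 0.013], [0.016, -0.002, -1.0]]
contact_force: [0.5, -0.3, -1.7]
finger_gap: 0.491
```

```bash
python3 -c "
from h import *
plan(.579,.2475,.022,51)"
```

```text
shift cm [-0.45 -0.3   0.45] spin -2.9 | tcp [0.5842 0.2488 0.0266] jaw 48.1 F [ 0.5 -0.3 -1.7] gap 4.32 t 10.275 tilt [ 0.009  0.013 -1.   ] j [ 0.36  0.39  1.87  0.01  0.87 -0.49]
```

Call:
{"op": "apply_moves", "data": {"targets": [[3.0,0,0,-3,0],[3.0,0,0,-5,0],[3.0,0,0,-5,0],[3.0,0,0,0,-10.5],[3.0,0,0,0,-10.5],[3.0,0,0,0,-10.5]]}}

```text
time: 11.02
tool_pos: [0.5823, 0.2469, 0.1602]
tcp_rot: [[0.167, 0.986, 0.008], [0.986, -0.167, 0.013], [0.014, 0.006, -1.0]]
contact_force: [-0.2, 0.4, -1.5]
finger_gap: 0.495
```

```bash
python3 -c "
from h import *
plan(.438,.018,.15,80.5)"
```

```text
shift cm [-24.98 -10.41   0.62] spin -0.1 | tcp [0.5823 0.2469 0.1602] jaw 80.4 F [-0.2  0.4 -1.5] gap 4.35 t 11.025 tilt [ 0.008  0.013 -1.   ] j [ 0.36  0.24  1.79  0.01  1.11 -1.05]
```

Call:
{"op": "apply_moves", "data": {"targets": [[3.0,-5,-2.1,0.1,0],[3.0,-5,-2.1,0.1,0],[3.0,-5,-2.1,0.1,0],[3.0,-5,-2.1,0.1,0],[3.0,-4,-1.6,0.1,0],[3.0,0,0,0,0]]}}

```text
time: 11.78
tool_pos: [0.4402, 0.0218, 0.1503]
tcp_rot: [[0.163, 0.987, 0.01], [0.987, -0.163, 0.013], [0.014, 0.008, -1.0]]
contact_force: [0.2, -0.4, -1.9]
finger_gap: 0.49
```

Run:
```python
from h import *
im,d,w=cloud('wrist');cv2.imwrite('pics/w4.png',im)
# cradle rim at 58mm in wrist and top view
t,_,wt=cloud('top')
for n,W in(('wrist',w),('top',wt)):
    z=W[...,2]; x=W[...,0]; y=W[...,1]; q=W[(abs(z-.058)<.006)&(x>.38)&(x<.66)&(abs(y)<.09)]
    r=cv2.minAreaRect((q[:,:2]*1000).astype(np.float32));print(n,len(q),r)
caps('top')
plan(.438,.018,.15,80.5)
```

```text
wrist 1544 ((514.0242919921875, 5.579174041748047), (57.165184020996094, 207.03981018066406), 80.52040100097656)
top 159 ((563.8966674804688, -3.0127830505371094), (57.1031608581543, 160.54783630371094), 80.72218322753906)
top cap [0.6842 0.5957 0.056 ] [0.035 0.024 0.015] px (np.int64(108), np.int64(158))
top cap [ 0.6728 -0.6699  0.056 ] [0.025 0.024 0.016] px (np.int64(536), np.int64(170))
top cap [0.6152 0.1643 0.056 ] [0.027 0.03  0.014] px (np.int64(253), np.int64(183))
top cap [0.5928 0.593  0.0559] [0.036 0.023 0.016] px (np.int64(105), np.int64(189))
top cap [0.5478 0.6393 0.0559] [0.038 0.022 0.015] px (np.int64(88), np.int64(203))
top cap [0.494  0.2652 0.056 ] [0.027 0.03  0.013] px (np.int64(216), np.int64(224))
top cap [0.4678 0.3831 0.0556] [0.028 0.03  0.015] px (np.int64(174), np.int64(232))
top cap [0.43   0.6483 0.0556] [0.025 0.021 0.014] px (np.int64(80), np.int64(244))
top cap [0.2871 0.6422 0.0557] [0.022 0.022 0.015] px (np.int64(78), np.int64(295))
shift cm [-0.65 -0.38  0.1 ] spin 0.3 | tcp [0.4427 0.0238 0.1511] jaw 80.8 F [ 0.6 -0.6 -1.9] gap 4.28 t 11.925 tilt [ 0.012  0.013 -1.   ] j [-0.01 -0.12  2.18  0.02  1.07 -1.43]
```

View pics/w4.png

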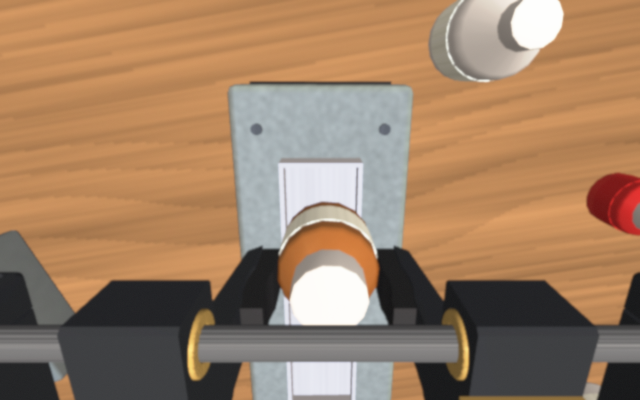

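```bash
cat >> h.py <<'E'
def held():
    s=status.get_state(); im,d,w=cloud('wrist'); R=np.array(s['tcp_rot']);p=np.array(s['tool_pos'])
    z=w[...,2]; m=(z>p[2]+.021)&(z<p[2]+.04)&(np.hypot(w[...,0]-p[0],w[...,1]-p[1])<.03)&(im.min(2)>150)
    q=w[m]; c=(q.min(0)+q.max(0))/2; print('held cap',len(q),c.round(4),np.ptp(q,axis=0).round(3),'tool offs',(R.T@(c-p)*100).round(2),'top',np.percentile(q[:,2],95).round(4))
E
python3 - <<'E'
from h import *
held();plan(.438,.018,.15,80.5)
E
```

```text
held cap 4214 [0.439  0.0242 0.1777] [0.027 0.029 0.011] tool offs [ 0.02 -0.35 -2.67] top 0.1824
shift cm [-0.68 -0.4   0.1 ] spin 0.4 | tcp [0.443  0.0241 0.1511] jaw 80.9 F [-0.5  0.1 -2. ] gap 4.3 t 11.975 tilt [ 0.012  0.013 -1.   ] j [-0.01 -0.12  2.18  0.02  1.07 -1.43]
```

Call:
{"op": "apply_moves", "data": {"targets": [[3.0,-0.7,-0.3,2,0],[3.0,0,-0.2,2,0]]}}

```text
time: 12.22
tool_pos: [0.4414, 0.0204, 0.1126]
tcp_rot: [[0.156, 0.988, 0.018], [0.988, -0.156, 0.014], [0.016, 0.016, -1.0]]
contact_force: [-0.2, -0.3, -1.4]
finger_gap: 0.493
```

Run:
```python
from h import *
held();plan(.4415,.0175,.07,80.5)
```

```text
held cap 4187 [0.4375 0.0209 0.1393] [0.027 0.029 0.011] tool offs [ 0.03 -0.35 -2.67] top 0.1439
shift cm [-0.35  0.2   4.  ] spin 0.5 | tcp [0.4396 0.0207 0.11  ] jaw 81.0 F [-0.4 -0.  -3.7] gap 4.28 t 12.275 tilt [ 0.014  0.014 -1.   ] j [-0.02 -0.07  2.23  0.02  0.98 -1.44]
```

Call:
{"op": "apply_moves", "data": {"targets": [[3.0,-0.4,0.1,0.5,0],[3.0,-0.2,0,1.2,0],[3.0,0,0,0,0]]}}

```text
time: 12.65
tool_pos: [0.4413, 0.016, 0.0924]
tcp_rot: [[0.153, 0.988, 0.014], [0.988, -0.153, 0.014], [0.016, 0.012, -1.0]]
contact_force: [0.3, -0.9, -0.3]
finger_gap: 0.49
```

Run:
```python
from h import *
held();plan(.4415,.0175,.07,80.5)
```

```text
held cap 4197 [0.4375 0.0164 0.1191] [0.027 0.029 0.011] tool offs [ 0.02 -0.35 -2.67] top 0.1237
shift cm [ 0.11 -0.1   2.31] spin 0.7 | tcp [0.442  0.016  0.0931] jaw 81.2 F [-0.4  0.8 -0.4] gap 4.33 t 12.7 tilt [ 0.015  0.014 -1.   ] j [-0.03 -0.05  2.24  0.02  0.94 -1.46]
```

Call:
{"op": "apply_moves", "data": {"targets": [[3.0,0.1,-0.1,0.8,0],[3.0,0,-0.05,0.8,0],[3.0,0,0,0.5,0]]}}

```text
time: 13.08
tool_pos: [0.4421, 0.0175, 0.0721]
tcp_rot: [[0.153, 0.988, 0.018], [0.988, -0.153, 0.014], [0.017, 0.016, -1.0]]
contact_force: [0.1, -0.8, -1.7]
finger_gap: 0.492
```

Run:
```python
from h import *
held();plan(.4415,.0175,.07,80.5)
```

```text
held cap 4181 [0.4381 0.0179 0.0987] [0.027 0.029 0.011] tool offs [ 0.02 -0.36 -2.67] top 0.1034
shift cm [-0.01 -0.01  0.15] spin 0.7 | tcp [0.4416 0.0176 0.0715] jaw 81.2 F [-0.2 -0.  -1.6] gap 4.33 t 13.125 tilt [ 0.017  0.014 -1.   ] j [-0.03 -0.02  2.26  0.02  0.89 -1.46]
```

Bottom is ~47 mm high, already inside the cell. Lower the last few mm, release and lift.

Call:
{"op": "apply_moves", "data": {"targets": [[3.0,0,0,0.4,0],[3.0,0,0,0.2,0]]}}

```text
time: 13.38
tool_pos: [0.4429, 0.0173, 0.0681]
tcp_rot: [[0.153, 0.988, 0.018], [0.988, -0.153, 0.014], [0.016, 0.015, -1.0]]
contact_force: [-12.8, -1.4, 28.7]
finger_gap: 0.49
```

Call:
{"op": "apply_moves", "data": {"targets": [[5.6,0,0,0,0],[6.4,0,0,0,0],[6.4,0,0,-2,0],[6.4,0,0,-5,0],[6.4,0,0,-5,0]]}}

```text
time: 14.0
tool_pos: [0.4378, 0.0157, 0.1865]
tcp_rot: [[0.153, 0.988, 0.009], [0.988, -0.153, 0.014], [0.015, 0.007, -1.0]]
contact_force: [0.4, -0.8, -0.1]
finger_gap: 0.728
```

Run:
```python
from h import *
plan(.4688,.3835,.18,30)
im,w=caps('wrist',.09,.105);caps('top',.09,.105);caps('top')
```

```text
shift cm [36.81 -2.57  1.2 ] spin 51.2 | tcp [0.4378 0.0157 0.1865] jaw 81.2 F [ 0.4 -0.8 -0.1] gap 6.4 t 14.0 tilt [ 0.009  0.014 -1.   ] j [-0.03 -0.16  2.15  0.02  1.15 -1.46]
wrist cap [0.3501 0.1425 0.096 ] [0.026 0.026 0.012] px (np.int64(509), np.int64(35))
wrist cap [0.4404 0.0175 0.0956] [0.03  0.029 0.011] px (np.int64(328), np.int64(204))
top cap [0.6858 0.6958 0.0981] [0.024 0.028 0.014] px (np.int64(63), np.int64(152))
top cap [0.6861 0.6499 0.0975] [0.025 0.028 0.015] px (np.int64(79), np.int64(152))
top cap [0.6866 0.604  0.0975] [0.026 0.027 0.015] px (np.int64(96), np.int64(152))
top cap [ 0.6894 -0.6181  0.0975] [0.036 0.028 0.015] px (np.int64(525), np.int64(162))
top cap [ 0.6864 -0.6733  0.0973] [0.038 0.024 0.014] px (np.int64(545), np.int64(162))
top cap [0.6398 0.6953 0.0975] [0.025 0.028 0.015] px (np.int64(61), np.int64(168))
top cap [0.6398 0.6489 0.0976] [0.025 0.028 0.015] px (np.int64(77), np.int64(168))
top cap [0.6406 0.6011 0.0986] [0.026 0.022 0.013] px (np.int64(95), np.int64(169))
top cap [ 0.6258 -0.6713  0.0975] [0.037 0.024 0.015] px (np.int64(5
[... 1193 characters left out ...]
64(216), np.int64(224))
top cap [0.4689 0.3841 0.0561] [0.026 0.029 0.013] px (np.int64(174), np.int64(232))
top cap [0.43   0.6475 0.0549] [0.026 0.023 0.013] px (np.int64(80), np.int64(244))
top cap [0.3914 0.6818 0.0557] [0.023 0.021 0.015] px (np.int64(67), np.int64(258))
top cap [0.3211 0.6456 0.0556] [0.025 0.024 0.015] px (np.int64(78), np.int64(283))
top cap [0.3246 0.6071 0.0561] [0.025 0.023 0.015] px (np.int64(91), np.int64(282))
top cap [0.2885 0.6428 0.0561] [0.024 0.022 0.016] px (np.int64(78), np.int64(295))
top cap [0.2889 0.6057 0.0555] [0.025 0.024 0.015] px (np.int64(91), np.int64(295))
top cap [ 0.0446 -0.0456  0.0561] [0.034 0.036 0.016] px (np.int64(322), np.int64(391))
```

Bottle A is seated: cap at (0.440, 0.0175), top ≈ 99 mm. Bottle B hasn't moved. Going to B with the same jaw angle.

Call:
{"op": "apply_moves", "data": {"targets": [[6.8,5.4,-0.4,0.1,0],[6.8,5.4,-0.4,0.1,0],[6.8,5.4,-0.4,0.1,0],[6.8,5.4,-0.4,0.1,0],[6.8,5.4,-0.4,0.1,0],[6.8,5.4,-0.4,0.1,0],[6.8,4.4,-0.3,0.1,0],[6.8,0,0,0,0]]}}

```text
time: 15.15
tool_pos: [0.466, 0.3903, 0.1694]
tcp_rot: [[0.158, 0.988, 0.001], [0.987, -0.158, 0.003], [0.003, 0.001, -1.0]]
contact_force: [-0.1, -0.7, -0.9]
finger_gap: 0.77
```

Run:
```python
from h import *
caps('wrist')
plan(.469,.384,.022,80.5)
```

```text
wrist cap [0.4708 0.3843 0.0529] [0.03 0.03 0.01] px (np.int64(320), np.int64(198))
wrist cap [0.4954 0.265  0.0529] [0.03 0.03 0.01] px (np.int64(179), np.int64(250))
shift cm [-0.42  0.41 14.7 ] spin 0.4 | tcp [0.4656 0.3885 0.1691] jaw 80.9 F [ 0.7 -1.4 -0.1] gap 6.8 t 15.2 tilt [ 0.     0.002 -1.   ] j [ 0.65  0.19  1.83  0.    1.12 -0.76]
```

Call:
{"op": "apply_moves", "data": {"targets": [[6.8,-0.4,0.4,4,0],[6.8,0,0,5,0],[6.8,0,0,4.5,0],[6.8,0,0,0,0]]}}

```text
time: 15.7
tool_pos: [0.4671, 0.3772, 0.0278]
tcp_rot: [[0.161, 0.987, -0.004], [0.987, -0.161, -0.003], [-0.004, -0.003, -1.0]]
contact_force: [-0.6, -1.1, 0.0]
finger_gap: 0.77
```

Run:
```python
from h import *
plan(.4700,.384,.022,80.5)
```

```text
shift cm [0.72 0.18 0.57] spin 0.2 | tcp [0.4671 0.3772 0.0278] jaw 80.7 F [-0.6 -1.1  0. ] gap 6.78 t 15.7 tilt [-0.004 -0.003 -1.   ] j [ 0.64  0.34  1.93 -0.    0.87 -0.77]
```

Call:
{"op": "apply_moves", "data": {"targets": [[6.8,0.7,0.3,0.7,0],[4.2,0,0.1,0.2,0],[3.0,0,0,0,0],[3.0,0,0,0,0],[3.0,0,0,0,0]]}}

```text
time: 16.32
tool_pos: [0.4765, 0.3853, 0.0247]
tcp_rot: [[0.162, 0.987, 0.004], [0.987, -0.162, 0.002], [0.003, 0.004, -1.0]]
contact_force: [-0.0, 0.7, -0.6]
finger_gap: 0.492
```

Call:
{"op": "apply_moves", "data": {"targets": [[3.0,0,0,-3,0],[3.0,0,0,-5,0],[3.0,0,0,-5,0]]}}

```text
time: 16.7
tool_pos: [0.4723, 0.3826, 0.1525]
tcp_rot: [[0.162, 0.987, -0.005], [0.987, -0.162, -0.004], [-0.005, -0.004, -1.0]]
contact_force: [0.9, -0.0, -0.3]
finger_gap: 0.489
```

Run:
```python
from h import *
held();plan(.5443,.0003,.16,80.5)
```

```text
held cap 4720 [0.4668 0.3838 0.1802] [0.028 0.029 0.013] tool offs [ 0.01 -0.58 -2.77] top 0.1858
shift cm [-3.689e+01  1.298e+01  2.000e-02] spin 0.2 | tcp [0.476  0.3854 0.1609] jaw 80.7 F [1.2 1.2 2.9] gap 4.32 t 16.75 tilt [ 0.004  0.003 -1.   ] j [ 0.64  0.2   1.83 -0.    1.11 -0.77]
```

Call:
{"op": "apply_moves", "data": {"targets": [[3.0,-5.3,1.9,0,0],[3.0,-5.3,1.9,0,0],[3.0,-5.3,1.9,0,0],[3.0,-5.3,1.9,0,0],[3.0,-5.3,1.9,0,0],[3.0,-5.3,1.9,0,0],[3.0,-4.5,1.9,0,0],[3.0,0,0,0,0],[3.0,0,0,0,0]]}}

```text
time: 17.88
tool_pos: [0.5543, -0.0019, 0.1657]
tcp_rot: [[0.158, 0.987, 0.019], [0.987, -0.158, 0.009], [0.012, 0.018, -1.0]]
contact_force: [0.1, 1.0, -0.7]
finger_gap: 0.489
```

Run:
```python
from h import *
held();plan(.550,-.0005,.10,80.5)
```

```text
held cap 4551 [ 0.5481 -0.0012  0.1934] [0.028 0.03  0.013] tool offs [-0.   -0.58 -2.78] top 0.1989
shift cm [-0.03 -0.57  6.56] spin 0.5 | tcp [ 0.5544 -0.0017  0.1657] jaw 81.0 F [-0.3 -0.4 -0.3] gap 4.33 t 17.925 tilt [ 0.019  0.008 -1.   ] j [-0.05  0.08  1.96  0.01  1.08 -1.47]
```

Call:
{"op": "apply_moves", "data": {"targets": [[3.0,0.1,-0.5,2.5,0],[3.0,0.1,-0.1,2.5,0],[3.0,0,0,1.5,0],[3.0,0,0,0,0]]}}

```text
time: 18.42
tool_pos: [0.55, 0.0073, 0.0999]
tcp_rot: [[0.15, 0.989, 0.021], [0.989, -0.15, 0.009], [0.012, 0.02, -1.0]]
contact_force: [-0.9, -0.3, -0.9]
finger_gap: 0.493
```

Run:
```python
from h import *
held();plan(.550,-.0005,.07,80.5)
```

```text
held cap 4480 [0.5438 0.0079 0.1275] [0.028 0.03  0.013] tool offs [-0.   -0.57 -2.77] top 0.1331
shift cm [-0.81 -0.01  3.07] spin 0.9 | tcp [0.5507 0.0072 0.1008] jaw 81.4 F [-1.  -0.  -0.8] gap 4.3 t 18.475 tilt [ 0.023  0.009 -1.   ] j [-0.04  0.14  2.02  0.01  0.96 -1.47]
```

Call:
{"op": "apply_moves", "data": {"targets": [[3.0,-0.8,0,0.6,0.8],[3.0,0,0,0,0]]}}

```text
time: 18.73
tool_pos: [0.5509, -0.0009, 0.096]
tcp_rot: [[0.164, 0.986, 0.026], [0.986, -0.164, 0.009], [0.013, 0.024, -1.0]]
contact_force: [-0.1, 0.4, -1.4]
finger_gap: 0.491
```

Run:
```python
from h import *
held();plan(.550,-.0005,.07,80.5)
```

```text
held cap 4465 [ 5.445e-01 -2.000e-04  1.237e-01] [0.027 0.03  0.013] tool offs [-0.   -0.57 -2.79] top 0.1291
shift cm [-0.04 -0.21  2.65] spin 0.1 | tcp [ 0.5515 -0.0007  0.0965] jaw 80.6 F [ 0.4 -0.5 -0.3] gap 4.34 t 18.775 tilt [ 0.027  0.009 -1.   ] j [-0.05  0.15  2.02  0.01  0.94 -1.47]
```

Call:
{"op": "apply_moves", "data": {"targets": [[3.0,0,-0.2,0.8,0],[3.0,0,-0.1,0.8,0],[3.0,0,-0.05,0.8,0]]}}

```text
time: 19.15
tool_pos: [0.5497, -0.0003, 0.0725]
tcp_rot: [[0.164, 0.986, 0.03], [0.986, -0.165, 0.009], [0.014, 0.028, -1.0]]
contact_force: [0.1, -0.3, -0.7]
finger_gap: 0.494
```

Run:
```python
from h import *
held();plan(.550,-.0005,.066,80.5)
```

```text
held cap 4411 [5.434e-01 4.000e-04 1.001e-01] [0.028 0.029 0.013] tool offs [ 0.01 -0.56 -2.78] top 0.1056
shift cm [-0.01  0.13  0.52] spin 0.0 | tcp [ 5.486e-01 -2.000e-04  7.110e-02] jaw 80.5 F [-1.  -0.5 -1.9] gap 4.32 t 19.2 tilt [ 0.028  0.009 -1.   ] j [-0.05  0.18  2.05  0.01  0.89 -1.47]
```

Call:
{"op": "apply_moves", "data": {"targets": [[3.0,0,0,0.4,0],[3.0,0,0,0.2,0]]}}

```text
time: 19.45
tool_pos: [0.5497, -0.0002, 0.0665]
tcp_rot: [[0.164, 0.986, 0.028], [0.986, -0.165, 0.009], [0.014, 0.026, -1.0]]
contact_force: [-7.0, 0.6, 16.4]
finger_gap: 0.486
```

Run:
```python
from h import *
held();plan(.550,-.0005,.066,80.5)
```

```text
held cap 4394 [0.5457 0.0029 0.0941] [0.032 0.035 0.013] tool offs [ 0.27 -0.36 -2.77] top 0.0997
shift cm [-0.03  0.03  0.05] spin 0.0 | tcp [ 5.497e-01 -2.000e-04  6.650e-02] jaw 80.5 F [-3.1 -0.1 10.4] gap 4.3 t 19.5 tilt [ 0.028  0.009 -1.   ] j [-0.05  0.18  2.05  0.01  0.88 -1.47]
```

Contact with the floor: cap top at ~99 mm. Release, lift and look.

Call:
{"op": "apply_moves", "data": {"targets": [[5.6,0,0,0,0],[6.4,0,0,0,0],[6.4,0,0,-2,0],[6.4,0,0,-5,0],[6.4,0,0,-5,0],[6.4,0,-4,-2,0],[6.4,0,0,0,0]]}}

```text
time: 20.38
tool_pos: [0.5052, 0.0053, 0.2079]
tcp_rot: [[0.164, 0.986, 0.026], [0.986, -0.165, 0.009], [0.014, 0.024, -1.0]]
contact_force: [0.3, 2.0, 0.2]
finger_gap: 0.721
```

Run:
```python
from h import *
im,w=caps('wrist',.09,.105);cv2.imwrite('pics/w5.png',im)
z=w[...,2]
# knob from top view
t,_,wt=cloud('top');zt=wt[...,2];x=wt[...,0];y=wt[...,1]
q=wt[(zt>.132)&(zt<.155)&(x>.5)&(x<.7)&(y<-.12)&(y>-.26)];print('knob',len(q),(q.min(0)+q.max(0))/2)
q=wt[(zt>.094)&(zt<.104)&(x>.4)&(x<.6)&(abs(y)<.05)];print('caps z',len(q))
plan(.59,-.21,.2,163)
```

```text
wrist cap [0.4405 0.0175 0.0988] [0.029 0.029 0.005] px (np.int64(327), np.int64(99))
wrist cap [0.5443 0.0007 0.0955] [0.029 0.029 0.011] px (np.int64(327), np.int64(237))
knob 41 [ 0.5895435  -0.20805029  0.14074345]
caps z 89
shift cm [-19.84  11.76   0.69] spin -82.5 | tcp [0.5065 0.005  0.2067] jaw 80.5 F [-0.2  0.4  0.5] gap 6.37 t 20.475 tilt [ 0.026  0.009 -1.   ] j [-0.05 -0.05  2.01  0.01  1.16 -1.46]
```

View pics/w5.png

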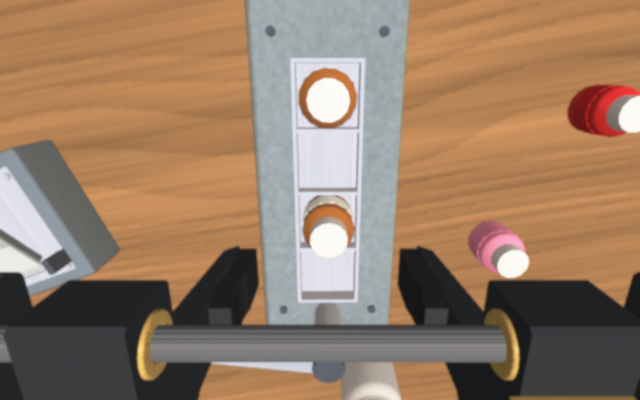

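Both bottles are upright in the first and third cells, at px (327,99) and (327,237). The knob is at (0.5895, −0.208), so the bar is at ≈ 1.43 rad. Next is to re-cage the knob.

Call:
{"op": "apply_moves", "data": {"targets": [[3.6,-5,3,0,0],[3.6,-5,3,0,0],[3.6,-5,3,0,0],[3.6,-4.5,2.7,0,0],[3.6,0,0,0,10.5],[3.6,0,0,0,10.5],[3.6,0,0,0,10.5],[3.6,0,0,0,10.5],[3.6,0,0,0,10.5],[3.6,0,0,0,10.5],[3.6,0,0,0,10.5],[3.6,0,0,0,10.5]]}}

```text
time: 21.98
tool_pos: [0.5942, -0.2159, 0.1803]
tcp_rot: [[0.996, -0.089, 0.001], [-0.089, -0.996, 0.02], [-0.001, -0.02, -1.0]]
contact_force: [0.3, -0.1, -0.5]
finger_gap: 0.41
```

Call:
{"op": "apply_moves", "data": {"targets": [[3.6,0,0,0,10],[3.6,0,0,0,0]]}}

```text
time: 22.22
tool_pos: [0.5941, -0.2162, 0.1757]
tcp_rot: [[0.964, -0.265, -0.004], [-0.265, -0.964, 0.022], [-0.01, -0.02, -1.0]]
contact_force: [0.1, 0.1, -0.2]
finger_gap: 0.41
```

Run:
```python
from h import *
plan(.590,-.208,.121,162.7)
```

```text
shift cm [-0.56 -0.58  5.49] spin 1.9 | tcp [ 0.5941 -0.2162  0.1757] jaw -15.4 F [ 0.1  0.1 -0.2] gap 3.61 t 22.225 tilt [-0.004  0.022 -1.   ] j [-0.4   0.24  1.76  0.02  1.16 -0.14]
```

Call:
{"op": "apply_moves", "data": {"targets": [[3.6,-0.6,-0.7,0,1.5],[3.6,0,0,2.6,0],[3.6,0,0,2.4,0],[2.4,0,0,0,0],[2.4,0,0,0,0]]}}

```text
time: 22.85
tool_pos: [0.5898, -0.2052, 0.1233]
tcp_rot: [[0.959, -0.285, -0.006], [-0.284, -0.958, 0.023], [-0.012, -0.02, -1.0]]
contact_force: [0.7, 0.1, 1.3]
finger_gap: 0.274
```

Run:
```python
from h import *
plan(.590,-.208,.121,162.7)
im,d=capture('wrist');cv2.imwrite('pics/w6.png',im[200:])
```

```text
shift cm [0.1  0.27 0.23] spin 0.8 | tcp [ 0.5898 -0.2052  0.1233] jaw -16.5 F [0.7 0.1 1.3] gap 2.41 t 22.85 tilt [-0.006  0.023 -1.   ] j [-0.38  0.27  1.82  0.02  1.07 -0.11]
```

View pics/w6.png

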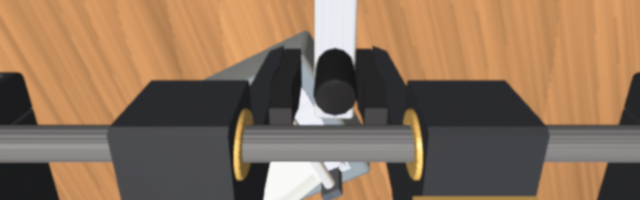

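Call:
{"op": "apply_moves", "data": {"targets": [[2.4,-2.8,0,0.1,8],[2.4,-2.8,-0.1,0.1,8],[2.4,-2.8,-0.1,0.1,8],[2.4,-2.8,-0.1,0.1,8],[2.4,-2.8,-0.1,0.1,8],[2.4,0,0,0,0]]}}

```text
time: 23.65
tool_pos: [0.4805, -0.1278, 0.1283]
tcp_rot: [[0.534, -0.845, 0.011], [-0.845, -0.534, 0.017], [-0.009, -0.018, -1.0]]
contact_force: [0.0, -0.7, 0.5]
finger_gap: 0.272
```

```bash
cat >> h.py <<'E'
def arc():
    x0,y0=.649,-.017
    p=status.get_state()['tool_pos'];v=p[:2]-[x0,y0];t=np.degrees(np.arctan2(v[1],v[0]))%360-170.5
    print('r',np.hypot(*v),'deg',t); a=np.radians(170.5+t);plan(x0+.2*np.cos(a),y0+.2*np.sin(a),.122,80.5+t)
E
python3 -c "
from h import *
arc()"
```

```text
r 0.2016520068099035 deg 42.81839093395726
shift cm [ 0.   -0.15  0.63] spin -1.0 | tcp [ 0.4805 -0.1278  0.1283] jaw -57.7 F [ 0.  -0.7  0.5] gap 2.39 t 23.65 tilt [ 0.011  0.017 -1.   ] j [-0.32  0.02  2.09  0.02  1.02  0.67]
```

Call:
{"op": "apply_moves", "data": {"targets": [[2.4,-2.8,-0.2,0.5,8],[2.4,-2.8,-0.2,0.2,8],[2.4,-2.8,-0.2,0.2,8],[2.4,-2.8,-0.2,0.2,8],[2.4,-2.4,-0.1,0.1,7],[2.4,0,0,0,0]]}}

```text
time: 24.4
tool_pos: [0.4602, 0.0008, 0.1252]
tcp_rot: [[-0.122, -0.992, 0.027], [-0.992, 0.122, 0.01], [-0.013, -0.026, -1.0]]
contact_force: [0.6, -0.5, -0.1]
finger_gap: 0.269
```

```bash
python3 -c "
from h import *
arc()"
```

```text
r 0.18963943762761235 deg 4.123202526822098
shift cm [0.03 1.04 0.29] spin -1.6 | tcp [0.4602 0.0008 0.1252] jaw -97.0 F [ 0.6 -0.5 -0.1] gap 2.37 t 24.4 tilt [ 0.027  0.01  -1.   ] j [-0.06 -0.06  2.18  0.01  0.99  1.62]
```

Call:
{"op": "apply_moves", "data": {"targets": [[2.4,-0.4,0.8,0,0],[2.4,-0.7,0.1,0,1],[2.4,-0.6,0,0,0],[2.4,-0.4,0,0,0]]}}

```text
time: 24.9
tool_pos: [0.4545, 0.0192, 0.1261]
tcp_rot: [[-0.135, -0.991, 0.028], [-0.991, 0.135, 0.004], [-0.007, -0.027, -1.0]]
contact_force: [-1.9, -17.4, 0.3]
finger_gap: 0.272
```

```bash
python3 -c "
from h import *
arc()"
```

```text
r 0.19782568876006734 deg -1.049682939628525
shift cm [-0.01  0.23  0.4 ] spin 2.8 | tcp [0.4545 0.0192 0.1261] jaw -97.7 F [ -1.9 -17.4   0.3] gap 2.4 t 24.9 tilt [ 0.028  0.004 -1.   ] j [-0.02 -0.07  2.19  0.    0.99  1.69]
```

Reaction force of 17 N means it is on the shut stop. Release the cage and lift, then check bar angle and bottles, and measure the switch box.

Call:
{"op": "apply_moves", "data": {"targets": [[3.4,0.3,0,0,0],[3.4,0,0,-3,0],[3.4,0,0,-5,0],[3.4,0,0,-3,0],[0,0,0,0,0]]}}

```text
time: 25.52
tool_pos: [0.4509, 0.0162, 0.238]
tcp_rot: [[-0.134, -0.991, 0.026], [-0.991, 0.134, 0.005], [-0.009, -0.025, -1.0]]
contact_force: [-0.8, 0.0, 1.0]
finger_gap: 0.299
```

Run:
```python
from h import *
im,d,w=cloud('wrist');z=w[...,2];q=w[(z>.136)&(z<.152)&(abs(w[...,0]-.454)<.04)&(abs(w[...,1]-.015)<.04)]
c=(q.min(0)+q.max(0))/2;print('knob',len(q),c,np.degrees(np.arctan2(c[1]+.017,c[0]-.649))-170.5)
t,_,wt=cloud('top');cv2.imwrite('pics/t2.png',t)
x,y,z=wt[...,0],wt[...,1],wt[...,2]
q=wt[(z>.098)&(z<.12)&(x>.42)&(x<.62)&(abs(y)<.06)];r=cv2.minAreaRect((q[:,:2]*1000).astype(np.float32));print('bar',r)
b=(x>.42)&(x<.6)&(y>-.37)&(y<-.22)
q=wt[b&(z>.06)&(z<.105)];r=cv2.minAreaRect((q[:,:2]*1000).astype(np.float32));print('guard',r,q[:,2].max())
g=q[q[:,2]>.082];print('lip',g.mean(0),len(g))
A=np.c_[q[:,:2],np.ones(len(q))];print('plane',np.linalg.lstsq(A,q[:,2],rcond=None)[0])
q=wt[b&(z>.03)&(z<.056)];r=cv2.minAreaRect((q[:,:2]*1000).astype(np.float32));print('box',r)
plan(.45,-.3,.2,80.5)
```

```text
knob 517 [0.45531879 0.01583438 0.14192925] -0.12175595058403132
bar ((574.0368041992188, -2.426950454711914), (28.592504501342773, 93.74616241455078), 83.46595764160156)
guard ((520.4008178710938, -290.4736022949219), (66.97640991210938, 86.92748260498047), 10.494776725769043) 0.09775547686925812
lip [ 0.50059984 -0.29438549  0.08892798] 205
plane [-0.41678097 -0.08785714  0.27090915]
box ((509.3934020996094, -292.7598876953125), (129.76588439941406, 110.82437896728516), 11.162586212158203)
shift cm [31.35 -4.27  3.32] spin 1.8 | tcp [0.4489 0.0162 0.2349] jaw -97.7 F [ 0.4  0.2 -0. ] gap 1.84 t 25.625 tilt [ 0.021  0.005 -1.   ] j [-0.02 -0.19  2.08  0.01  1.23  1.68]
```

The bar reads shut (−0.1°). The box is at (0.509, −0.293) with yaw 11.2°. My plan is to put closed fingers, jaw along box y, in front of the lip and push towards the hinge while rising slightly. The lip should ride up the fingers, and then the tips meet the toggle.

Call:
{"op": "apply_moves", "data": {"targets": [[0,5,-0.5,0.5,0],[0,5,-0.5,0.5,0],[0,5,-0.5,0.5,0],[0,5,-0.5,0.5,0],[0,5,-0.5,0.5,0],[0,5,-0.5,0.5,0],[0,0,0,0,-9.5],[0,0,0,0,-9.5],[0,0,0,0,0]]}}

```text
time: 26.75
tool_pos: [0.429, -0.2881, 0.1782]
tcp_rot: [[0.206, -0.978, -0.006], [-0.978, -0.206, 0.024], [-0.025, 0.001, -1.0]]
contact_force: [0.5, 0.5, 0.2]
finger_gap: 0.005
```

```bash
cat >> h.py <<'E'
def bx(x,y=0,z=.2,jaw=101.2):
    a=np.radians(11.2); plan(.5094+x*np.cos(a)-y*np.sin(a),-.2928+x*np.sin(a)+y*np.cos(a),z,jaw)
    p=status.get_state()['tool_pos']; d=p[:2]-[.5094,-.2928]; print('box x,y mm',((d[0]*np.cos(a)+d[1]*np.sin(a))*1e3).round(1),((-d[0]*np.sin(a)+d[1]*np.cos(a))*1e3).round(1))
E
python3 - <<'E'
from h import *
bx(-.052)
im,d,w=cloud('wrist');cv2.imwrite('pics/w7.png',im)
E
```

```text
shift cm [ 2.   -2.56 -2.24] spin 0.7 | tcp [ 0.429  -0.2881  0.1782] jaw -78.1 F [0.5 0.5 0.2] gap 0.04 t 26.75 tilt [-0.006  0.024 -1.   ] j [-0.65  0.02  1.99  0.02  1.14  0.71]
box x,y mm -77.9 20.3
```

View pics/w7.png

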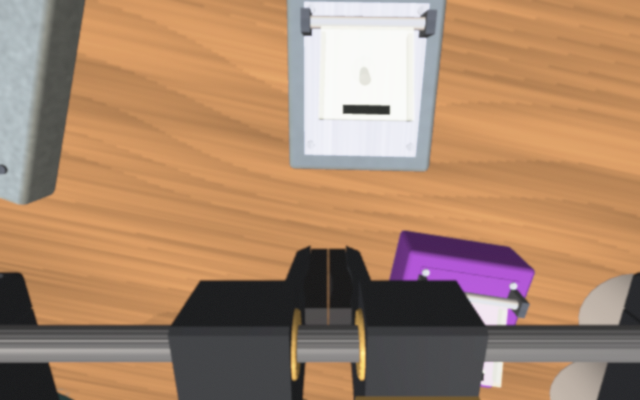

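The grey box with the guard is at (366,90), and the purple decoy (460,300) is clear of the tool. I'll align in front of the lip and descend.

Call:
{"op": "apply_moves", "data": {"targets": [[0,2.0,-2.5,0,0.7],[0,0,0,2,0],[0,0,0,2,0],[0,0,0,0,0]]}}

```text
time: 27.3
tool_pos: [0.4568, -0.2991, 0.1333]
tcp_rot: [[0.183, -0.983, -0.01], [-0.983, -0.184, 0.027], [-0.028, 0.005, -1.0]]
contact_force: [-0.4, -0.1, 0.5]
finger_gap: 0.001
```

Run:
```python
from h import *
bx(-.052,0,.06)
im,d,w=cloud('wrist'); a=np.radians(11.2)
d0=w[...,:2]-[.5094,-.2928]; bxx=d0@[np.cos(a),np.sin(a)]; byy=d0@[-np.sin(a),np.cos(a)]; z=w[...,2]
m=(z>.062)&(z<.1)&(abs(byy)<.035)&(bxx>-.04)&(bxx<.03)
q=m; print('guard by',np.percentile(byy[m],[2,98]),'bx min',np.percentile(bxx[m],[1]),'z',np.percentile(z[m],[1,99]))
m=(abs(z-.05)<.005)&(abs(byy)<.07)&(abs(bxx)<.08); print('box by',np.percentile(byy[m],[1,99]),'bx',np.percentile(bxx[m],[1,99]))
```

```text
shift cm [ 0.61 -0.12  7.31] spin -0.6 | tcp [ 0.4568 -0.2991  0.1333] jaw -79.4 F [-0.4 -0.1  0.5] gap 0.01 t 27.3 tilt [-0.01   0.027 -1.   ] j [-0.64  0.13  1.97  0.02  1.07  0.74]
box x,y mm -52.8 4.1
guard by [-0.02954455  0.02810834] bx min [-0.01908852] z [0.07014492 0.09339986]
box by [-0.05436916  0.05295348] bx [-0.06053464  0.06618042]
```

Call:
{"op": "apply_moves", "data": {"targets": [[0,0.5,0,2,0],[0,0.3,0,2.5,0],[0,0,0,2.2,0],[0,0,0,0,0]]}}

```text
time: 27.85
tool_pos: [0.4595, -0.307, 0.0654]
tcp_rot: [[0.181, -0.983, -0.006], [-0.983, -0.181, 0.023], [-0.024, 0.001, -1.0]]
contact_force: [-0.5, -0.1, 0.3]
finger_gap: 0.001
```

Run:
```python
from h import *
bx(-.031,0,.06)
```

```text
shift cm [-0.44 -2.07  0.54] spin -0.7 | tcp [ 0.4595 -0.307   0.0654] jaw -79.5 F [-0.5 -0.1  0.3] gap 0.01 t 27.85 tilt [-0.006  0.023 -1.   ] j [-0.64  0.22  2.01  0.02  0.93  0.73]
box x,y mm -51.7 -4.3
```

Call:
{"op": "apply_moves", "data": {"targets": [[0,-0.4,0,0.8,0],[0,0,-1.0,0,0],[0,0,-0.8,0,0],[0,0,0,0,0]]}}

```text
time: 28.35
tool_pos: [0.4793, -0.3003, 0.0593]
tcp_rot: [[0.181, -0.983, -0.002], [-0.983, -0.181, 0.021], [-0.021, -0.002, -1.0]]
contact_force: [-1.0, 0.9, 0.2]
finger_gap: 0.006
```

Run:
```python
from h import *
bx(-.01,0,.063)
```

```text
shift cm [-0.19 -2.09 -0.36] spin -0.8 | tcp [ 0.4793 -0.3003  0.0593] jaw -79.6 F [-1.   0.9  0.2] gap 0.06 t 28.35 tilt [-0.002  0.021 -1.   ] j [-0.61  0.24  1.99  0.02  0.92  0.76]
box x,y mm -30.9 -1.5
```

Now push in small steps, rising slightly, until guard > 0.3 rad but the toggle not yet moved (face near box x ≈ −6).

Call:
{"op": "apply_moves", "data": {"targets": [[0,-0.1,-0.6,-0.2,0],[0,-0.1,-0.6,-0.1,0],[0,0,-0.4,-0.1,0],[0,0,0,0,0]]}}

```text
time: 28.85
tool_pos: [0.4807, -0.3003, 0.0648]
tcp_rot: [[0.186, -0.982, -0.031], [-0.982, -0.187, 0.016], [-0.021, 0.028, -0.999]]
contact_force: [-0.0, -0.1, -1.2]
finger_gap: 0.003
```

Run:
```python
from h import *
bx(-.01,0,.063)
im,d=capture('wrist');sc,_=capture('scene')
cv2.imwrite('pics/g1.png',np.vstack([cv2.resize(sc[130:230,210:360],(600,400)),cv2.resize(im[200:],(600,188))]))
```

```text
shift cm [-0.19 -1.96  0.13] spin -0.5 | tcp [ 0.4807 -0.3003  0.0648] jaw -79.3 F [-0.  -0.1 -1.2] gap 0.03 t 28.85 tilt [-0.031  0.016 -0.999] j [-0.6   0.25  1.97 -0.01  0.96  0.79]
box x,y mm -29.6 -1.8
```

View pics/g1.png

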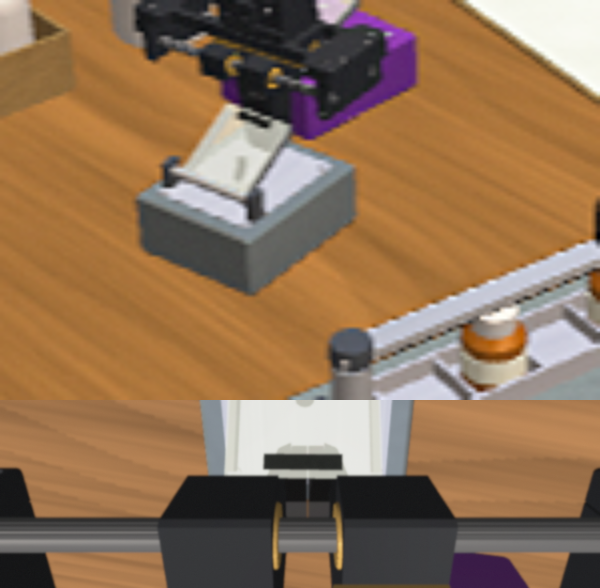

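The fingers push on the lip but it doesn't slide (it is jamming by friction): TCP x only moved 1 mm and the guard looks nearly shut. So I'll drag it up with a diagonal lift along the lip's own arc.

Call:
{"op": "apply_moves", "data": {"targets": [[0,0,-0.5,-0.5,0],[0,0,-0.5,-0.7,0],[0,0,-0.5,-0.7,0]]}}

```text
time: 29.32
tool_pos: [0.4943, -0.2978, 0.0835]
tcp_rot: [[0.187, -0.982, -0.036], [-0.982, -0.188, 0.016], [-0.022, 0.032, -0.999]]
contact_force: [-0.3, -0.0, -0.6]
finger_gap: 0.003
```

```bash
cat >> h.py <<'E'
def guard():
    s,_,w=cloud('scene'); a=np.radians(11.2); d0=w[...,:2]-[.5094,-.2928]; X=d0@[np.cos(a),np.sin(a)]; Y=d0@[-np.sin(a),np.cos(a)]; z=w[...,2]
    m=(abs(Y)<.026)&(X>-.04)&(X<.033)&(z>.066)&(z-.064<(.04-X)*6)&(s.min(2)>140)
    ang=np.arctan2(z[m]-.064-.0015,.038-X[m]); print('guard rad ~',np.percentile(ang,[25,50,75]).round(2)-.436,m.sum()); return s
E
python3 - <<'E'
from h import *
bx(-.01,0,.063); cv2.imwrite('pics/g2.png',guard())
E
```

```text
shift cm [-0.16 -0.64  2.03] spin -0.4 | tcp [ 0.4943 -0.2978  0.0835] jaw -79.2 F [-0.3 -0.  -0.6] gap 0.03 t 29.325 tilt [-0.036  0.016 -0.999] j [-0.58  0.25  1.93 -0.01  1.    0.81]
box x,y mm -15.7 -2.0
guard rad ~ [0.494 0.534 0.624] 247
```

Call:
{"op": "apply_moves", "data": {"targets": [[0,0,0,0.8,0],[0,0,0,0.8,0],[0,0,0,0.4,0]]}}

```text
time: 29.75
tool_pos: [0.4954, -0.2979, 0.0639]
tcp_rot: [[0.188, -0.982, -0.033], [-0.982, -0.189, 0.014], [-0.02, 0.03, -0.999]]
contact_force: [-3.3, -1.2, 1.9]
finger_gap: 0.008
```

Run:
```python
from h import *
bx(-.01,0,.063); s=guard()
cv2.imwrite('pics/g2.png',cv2.resize(s[130:230,210:360],(750,500)))
```

```text
shift cm [-0.23 -0.47  0.08] spin -0.3 | tcp [ 0.4954 -0.2979  0.0639] jaw -79.1 F [-3.3 -1.2  1.9] gap 0.07 t 29.75 tilt [-0.033  0.014 -0.999] j [-0.58  0.27  1.94 -0.01  0.96  0.81]
box x,y mm -14.7 -2.3
guard rad ~ [0.534 0.574 0.664] 249
```

View pics/g2.png

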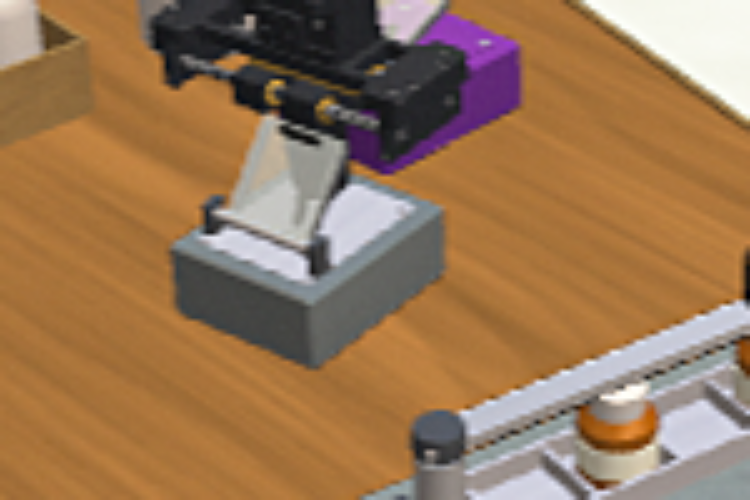

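The guard is up ~0.5 rad, held on the fingers, with the toggle seen through it still off. Now push the tips against the toggle.

Call:
{"op": "apply_moves", "data": {"targets": [[0,-0.1,-0.6,0,0],[0,-0.1,-0.6,0,0],[0,0,-0.5,0,0]]}}

```text
time: 30.18
tool_pos: [0.511, -0.2938, 0.0657]
tcp_rot: [[0.188, -0.981, -0.037], [-0.982, -0.189, 0.012], [-0.019, 0.034, -0.999]]
contact_force: [-12.8, 3.4, 19.9]
finger_gap: 0.006
```

Run:
```python
from h import *
bx(.003,0,.063); s=guard()
```

```text
shift cm [-0.13 -0.17  0.26] spin -0.3 | tcp [ 0.511  -0.2938  0.0657] jaw -79.1 F [-12.8   3.4  19.9] gap 0.05 t 30.175 tilt [-0.037  0.012 -0.999] j [-0.56  0.29  1.91 -0.01  0.97  0.83]
box x,y mm 1.4 -1.3
guard rad ~ [0.924 0.934 0.944] 40
```

Call:
{"op": "apply_moves", "data": {"targets": [[0,0,-0.2,-0.2,0],[0,0,-0.2,0,0]]}}

```text
time: 30.48
tool_pos: [0.5165, -0.2925, 0.0686]
tcp_rot: [[0.189, -0.981, -0.036], [-0.982, -0.189, 0.012], [-0.019, 0.033, -0.999]]
contact_force: [-4.9, -1.7, 1.4]
finger_gap: 0.009
```

Run:
```python
from h import *
bx(.003,0,.063); s=guard()
cv2.imwrite('pics/g3.png',cv2.resize(s[130:230,210:360],(750,500)))
```

```text
shift cm [-0.1   0.39  0.58] spin -0.3 | tcp [ 0.5165 -0.2925  0.0686] jaw -79.1 F [-4.9 -1.7  1.4] gap 0.08 t 30.475 tilt [-0.036  0.012 -0.999] j [-0.55  0.29  1.9  -0.01  0.98  0.83]
box x,y mm 7.1 -1.1
guard rad ~ [0.944 0.944 0.954] 35
```

View pics/g3.png

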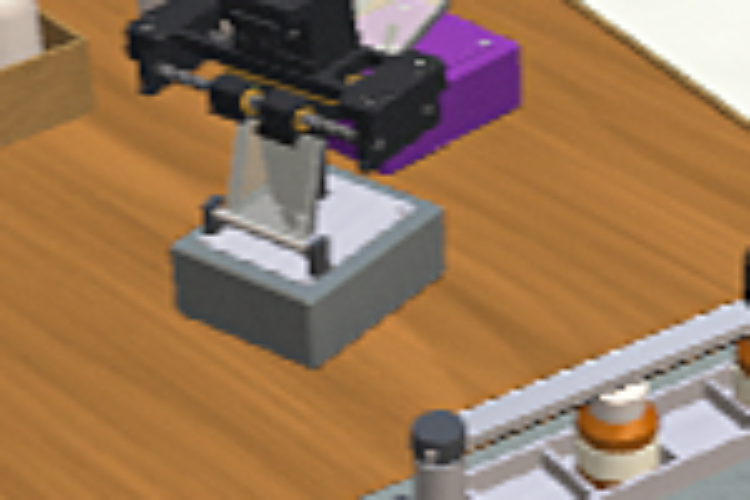

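Call:
{"op": "apply_moves", "data": {"targets": [[0,0,-0.1,0,0],[0,0,1.0,0,0],[0,0,1.2,0,0],[0,0,1.5,0,0],[0,0,1.5,0,0],[0,0,1.5,0,0],[0,0,1.5,0,0]]}}

```text
time: 31.4
tool_pos: [0.4324, -0.3085, 0.0704]
tcp_rot: [[0.189, -0.981, -0.035], [-0.982, -0.19, 0.013], [-0.019, 0.032, -0.999]]
contact_force: [0.7, -0.1, 0.7]
finger_gap: 0.004
```

Run:
```python
from h import *
bx(-.08,0,.2); s=guard()
```

```text
shift cm [ -0.29   0.56 -12.94] spin -0.3 | tcp [ 0.4324 -0.3085  0.0704] jaw -79.1 F [ 0.7 -0.1  0.7] gap 0.04 t 31.4 tilt [-0.035  0.013 -0.999] j [-0.66  0.18  2.04 -0.01  0.95  0.73]
box x,y mm -78.5 -0.5
guard rad ~ [0.034 0.084 0.194] 244
```

Call:
{"op": "apply_moves", "data": {"targets": [[0,0,0,-5,0],[0,0,0,-5,0],[0,-2,0,-3,0],[0,0,0,0,0]]}}

```text
time: 31.95
tool_pos: [0.4297, -0.2907, 0.2037]
tcp_rot: [[0.186, -0.982, -0.037], [-0.982, -0.187, 0.014], [-0.021, 0.034, -0.999]]
contact_force: [0.6, -0.2, -0.2]
finger_gap: 0.004
```

Run:
```python
from h import *
s=guard(); im,d,w=cloud('wrist'); bx(-.08,0,.2)
a=np.radians(11.2); d0=w[...,:2]-[.5094,-.2928]; X=d0@[np.cos(a),np.sin(a)]; Y=d0@[-np.sin(a),np.cos(a)]; z=w[...,2]
m=(abs(Y)<.026)&(X>-.03)&(X<.03)&(z>.066)&(z<.12)
k=np.polyfit(X[m],z[m],1);print('plate slope rad',np.arctan(-k[0])-.436, m.sum())
cv2.imwrite('pics/f1.png',np.hstack([cv2.resize(s[130:270,230:400],(400,330)),cv2.resize(im[0:220,200:460],(390,330))]))
t,_,wt=cloud('top');x,y,z=wt[...,0],wt[...,1],wt[...,2]
def rep(n,cx,cy,r,lo,hi):
    q=wt[(np.hypot(x-cx,y-cy)<r)&(z>lo)&(z<hi)];print(n,len(q),((q.min(0)+q.max(0))/2).round(4))
rep('big',.738,.244,.06,.1,.12);rep('small',.7695,.0117,.05,.078,.09);rep('syrup',.3494,.1419,.03,.09,.105)
rep('knob',.455,.016,.03,.136,.152)
```

```text
guard rad ~ [0.024 0.084 0.194] 236
shift cm [1.81 0.08 0.03] spin -0.5 | tcp [ 0.4284 -0.2904  0.2007] jaw -79.3 F [-0.5 -0.3 -0.2] gap 0.06 t 32.05 tilt [-0.042  0.017 -0.999] j [-0.64  0.02  1.95 -0.01  1.21  0.75]
box x,y mm -79.0 18.1
plate slope rad 0.0014873418781178316 5805
big 525 [0.7383 0.2447 0.1099]
small 300 [0.7697 0.0118 0.084 ]
syrup 77 [0.3493 0.1417 0.0983]
knob 36 [0.4515 0.0164 0.1433]
```

View pics/f1.png

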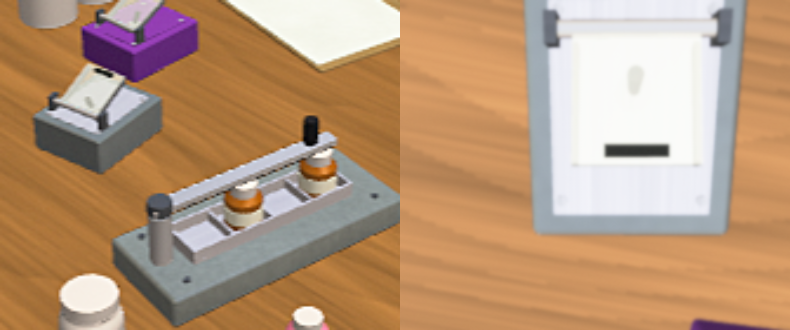

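Guard is shut (plane fit: 0.001 rad), and the bar, bottles and bystanders are in place. Next I check the toggle through the clear plate by projecting its tip for off and for on.

Run:
```python
from h import *
ci=camera_info('wrist'); T=np.linalg.inv(np.array(ci['world_from_camera'])); im,d=capture('wrist'); a=np.radians(11.2)
def pr(x,z):
    P=T@[.5094+x*np.cos(a),-.2928+x*np.sin(a),z,1]; return (ci['fx']*P[0]/P[2]+ci['cx'],ci['fy']*P[1]/P[2]+ci['cy'])
print('pivot',np.round(pr(.010,.05)),'tip off',np.round(pr(.0015,.070)),'tip on',np.round(pr(.0185,.070)))
u,v=map(int,pr(.01,.06)); g=cv2.GaussianBlur(im.min(2),(3,3),0); r=g[v-28:v+22,u-25:u+25]; 
m=(r<np.median(r)-12).astype(np.uint8); n,l,st,c=cv2.connectedComponentsWithStats(m)
for j in range(1,n):
    if st[j,4]>15: print(st[j,:4]+[u-25,v-28,0,0],st[j,4],c[j]+[u-25,v-28])
```

```text
pivot [356.  62.] tip off [357.  74.] tip on [358.  48.]
[354  41  11  20] 179 [358.54748603  49.97206704]
```

The toggle blob runs from the pivot (row 62) up to row 41. That matches the predicted "on" tip at row 48; off would be at row 74. Handing in.

```bash
python3 -c "
from h import *
print(finish_job())"
```

```text
the job is handed in; nothing more can be done
None
```

I finished the sequence in order and handed the job in at about 32 s of robot time; no verdict came back.

- **Bar and bottles:** I swung the bar open to about 1.43 rad. Both amber bottles present went into the first and third cells. I then swung the bar back against its shut stop.
- **Switch:** I lifted the guard on the closed fingers, pushed the toggle over while it was up, then backed out so the guard dropped shut.

**Last checks:**

| Item | Reading |
|---|---|
| Bar | about 0 rad, measured from the knob just after closing; the knob was still there at the end |
| Bottles | caps at (0.440, 0.018) and (0.544, 0.001), tops about 99 mm, measured before the bar was shut; upright in their cells in the final picture |
| Guard | 0.001 rad by a plane fit in the wrist view |
| Toggle | its shape through the clear plate matches "on", not "off" |
| Tubs and syrup bottle | within 1 mm of where they started |
| Arm | about 0.2 m up, touching nothing |

**What went wrong or disagreed:**
- **Guard lift:** the first straight push jammed on the lip. I had to lift it with a diagonal upward move, and the push on the toggle then peaked at about 24 N.
- **Guard reading:** a rough estimate from the scene camera gave 0.02 to 0.19 rad after the guard dropped. I trusted the plane fit and the picture instead.
- **Pictures:** I opened 13, slightly over the planned 12.

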